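# Stack the grading sieves on the shaker

## Robot

A 6-joint arm with a two-finger parallel gripper is mounted at the origin on the work surface. World frame = base frame: x ahead of the robot, y to its left, z up, the work surface at z = 0. Lengths are in mm, angles in rad, forces in N, time in s.
With the tool pointing down it reaches from about 350 to 850 mm from the base axis. Payload 8.1 kg.
Tool frame: the origin (TCP) lies on the mounting face of the last link; the fingertips stand 186 mm ahead of it and the grasp point (between the pads) lies 167 mm ahead of it; z points along the fingers, y is the line along which they close (so a half turn about z gives the same grasp; the last joint's range is limited). The gripper opens to 93 mm and grips with 3 to 60 N. Pads are 15 mm wide; open, the fingers measure 128 mm over their backs; the gripper's body (75 mm by 188 mm) begins 65 mm behind the grasp point.
Start: joints at [1.081, 0.13, 1.488, -0, 1.523, -0.085], TCP at [236.281, 551.523, 404.735] pointing down, gripper open.
Joint ranges: [-2.96, 2.96], [-0.89, 2.26], [0.02, 2.5], [-1.34, 4.48], [0, 2.73], [-2.66, 2.66]. Speed limits (rad/s): [2.39, 2.39, 2.79, 3.14, 3.14, 3.14].

## Interface

Orientations are given as a rotation vector (axis times angle).
In Python, from cell import manip, snapshot, models gives the robot as it stands. The module is installed in compiled form; this text tells all that it offers.
- The arm moves only by the tool servo_tool, never from a script. Its argument "targets" is a list of rows, each a list of 3 entries, a list of its own where there are three numbers: the closure, from -1 (fully open) to 1 (shut), then the shift along the tool's x, y, z in cm, then the turn, a rotation vector about the tool's x, y, z in rad. A call has 1 to 20 rows; each row is the pose to reach, as a shift and turn from the pose commanded when the call began, along the tool's axes at that moment; what a row does not reach only later rows make up. A row lasts 1/12 s, in which the tool goes at most 41.7 mm and 7.16 degrees, less where a joint would pass 70% of its speed; a pose out of reach is approached as far as the arm can. A call with a gripper value outside its range is refused whole. The fingers move at their own pace and stop on an object; "squeeze" is the grip in N (left out, the last holds). Time passes only in rows, so rows that repeat a pose let the fingers close. It gives the time, the measured TCP pose, the force, the opening and the grip force at its end, in the units of the state.
- manip.observe(): the state, without advancing time (a new reading comes with each control period).
- snapshot(name): name is "scene" or "side" or "wrist"; returns a dict with "pixels" (480x640x3 uint8, red, green, blue), "intrinsics" (3x3 intrinsics, pixels), "position" and "rotation" of the camera in the world; the wrist camera has in their place "T_tool_cam" (4x4, takes a point from camera to tool coordinates, whose origin is the TCP and whose axes are the flange's). Camera axes: x right, y down, z forward; pixel columns grow to the right and rows downward; lengths in mm; the calibration is good to about 2 mm. The wrist camera is an equidistant fisheye: a pixel r from the principal point sees the ray r / f radians off the axis. A picture is of the moment at which its call begins: read the wrist's pose just before it. There is no depth.
- manip.close_job(): hands the job in; it is judged then, once.
Trained networks look in the newest picture that a camera, given by its name, has taken for a name from the list of things; names that differ only in an ending like _2 or _b are one class to them, and where a whole thing is asked for, a point or a joint stands for the part that bears it (a point fixed in the world has none). Each returns a list of dicts, best first, with "p" (0 to 1); they miss things now and then, are a little off and sometimes report something else, mostly with a low value. They report only what shows in the picture. A call takes as long as a camera call.
- models.regions_of(thing, camera): "region" (480x640 bool, what is visible of it) and "point" ([column, row] in pixels, amid what is visible of it).
The state is a dict: "clock": time; "joints": joint angles; "qvel": joint speeds; "joint_efforts": joint torques, N m; "tcp_pos": TCP position; "eef_rot": TCP orientation; "contact_force": force on the tool from outside, world axes, zero at the start; "wrist_torque": the same for the moment, N m; "opening": finger opening in mm; "grip_force": force on a finger pad.
Only numpy, scipy, OpenCV 4.12 (cv2) and the standard library are available. Lean on these libraries where they do the work, as an engineer would, in place of code of your own. Each camera call takes 0.05 s, during which the arm holds its last target. There are 200 camera calls.

## Task

Build the sieve stack for grading dried mushrooms on the deck of the shaker, one piece at a time from the bottom up: first the closed pan, then the fine sieve, then the medium sieve, and the coarse sieve on top, each flush and square on the one below. Nobody knows how high the deck has been set, so feel for it and set each piece down gently, never letting one drop. Leave the other things on the bench where they are.

Things in the scene. Friction and masses are not known exactly. Their poses are not given: they have to be found in the camera images.
- shaker: Low grey shaker, fixed; base 170 (x) by 110 (y) mm, 18 high; origin: centre of its underside, on the table. Above it, centred and lined up, a rigid black deck 150 by 90 mm, on which the stack belongs, long side to long side. The deck's height is set afresh each time: its top lies 30 to 67 mm above the table and is not reported.
- pan: Galvanised tray with closed floor, 150 (x) by 90 (y) by 36 mm high, walls 6, floor 4. A carrying rail to grasp, 12 mm thick, runs along y across the middle (x = 0), its top level with the rim; an open bay 63 by 78 mm, 32 deep, on each side. Same turned half round. Origin: centre of the underside. Loose, flat on the table, 0.3 to 0.5 kg. Trays stack 36 mm apart.
- fine_sieve: Galvanised tray of the same outer form as the pan (150 x 90 x 36 mm, central carrying rail 12 mm thick, floor 4 mm, origin and axes alike, 0.2 to 0.4 kg), loose, flat on the table. This one is the fine sieve: its floor is a close, dark wire mesh with openings of about 5 mm.
- medium_sieve: Galvanised tray of the same outer form as the pan (150 x 90 x 36 mm, central carrying rail 12 mm thick, floor 4 mm, origin and axes alike, 0.2 to 0.4 kg), loose, flat on the table. This one is the medium sieve: its floor is an open wire grid, nine openings of about 18 by 23 mm in each bay.
- coarse_sieve: Galvanised tray of the same outer form as the pan (150 x 90 x 36 mm, central carrying rail 12 mm thick, floor 4 mm, origin and axes alike, 0.2 to 0.4 kg), loose, flat on the table. This one is the coarse sieve: it has only one bar across each bay, leaving two openings of about 29 by 78 mm in each.
- jar: Bystander: amber glass jar with steel lid, 60 mm across, 80 mm high. Origin: centre of the underside.
- brush: Bystander: wooden hand brush about 170 mm long, lying flat.
- meter: Bystander: yellow hand-held moisture meter, 60 by 120 by 26 mm, lying flat. Origin: centre of the underside.
- cup: Bystander: white plastic cup, 70 mm across the rim, 70 mm high. Origin: centre of the underside.
- block: Bystander: small dark wooden block with a cork face, 70 by 50 by 20 mm. Origin: centre of the underside.

How it is judged:
By the outcome, as a careful person would: the job done as asked, in the order asked, and still so for the second after the job is handed in, with the robot touching nothing.
It also fails if it takes over 138 s, if anything falls off the work surface, if the arm or the gripper's body presses on something with over 40 N, if the wrist force passes 120 N, or if a joint passes its speed limit or range.

## Working session

There is one attempt and no reset: what is moved stays moved. The work goes in short steps, Python scripts to look and compute and a tool call to move; the robot and the scene stay as the last step left them, time stands still between calls to the robot, and variables do not carry over. Pictures are saved under pics/ and viewed, at most 14 in all, crops included, and the job is handed in when it is done.

Besides the shell and the picture viewer there is one more tool, called after "Emit:" as a command line: name --argument value ..., lists and objects as JSON in quotes. servo_tool: Moves the arm, as the interface text tells. Its arguments: {"type":"object","properties":{"targets":{"type":"array"},"squeeze":{"type":"number"}},"required":["targets"]}

```bash
mkdir -p pics; cat > h.py <<'E'
import numpy as np, cv2
from scipy.spatial.transform import Rotation as R
from cell import manip, snapshot, models
def save(s,n,crop=None,scale=1):
    im=s["pixels"][:,:,::-1]
    if crop: x0,y0,x1,y1=crop; im=im[y0:y1,x0:x1]
    if scale!=1: im=cv2.resize(im,None,fx=scale,fy=scale)
    cv2.imwrite("pics/"+n,im)
def toplane(s,px,z):
    K=s["intrinsics"]; Rm=np.array(s["rotation"]); p=np.array(s["position"])
    px=np.atleast_2d(px).astype(float)
    d=np.c_[px,np.ones(len(px))]@np.linalg.inv(K).T
    d=d@Rm.T
    return p+d*((z-p[2])/d[:,2])[:,None]
E
python3 - <<'E'
from h import *
o=manip.observe(); print({k:np.round(v,3) for k,v in o.items()})
for c in("scene","side"):
    s=snapshot(c); save(s,c+"0.png"); print(c,np.round(s["position"]),np.round(s["rotation"],3).tolist(),np.round(s["intrinsics"],1).tolist())
    for t in "shaker pan fine_sieve medium_sieve coarse_sieve jar brush meter cup block".split():
        for r in models.regions_of(t,c)[:3]:
            print(t,round(r["p"],2),np.round(r["point"]),r["region"].sum(), np.round(toplane(s,r["point"],36)[0]))
E
```

```text
{'clock': np.float64(0.0), 'joints': array([ 1.081,  0.131,  1.489, -0.   ,  1.523, -0.085]), 'qvel': array([-0.002, -0.003, -0.   , -0.001,  0.004, -0.   ]), 'joint_efforts': array([-0.0000e+00, -5.5985e+01, -4.9176e+01,  7.7000e-02,  3.5000e-02,
       -0.0000e+00]), 'tcp_pos': array([236.18 , 551.324, 403.698]), 'eef_rot': array([-6.310e-01, -3.077e+00,  3.000e-03]), 'contact_force': array([0.393, 0.152, 0.123]), 'wrist_torque': array([-0.031, -0.002, -0.015]), 'grip_force': np.float64(0.0), 'opening': np.float64(92.916)}
scene [1393. -489. 1009.] [-2.042, -1.262, 0.515] [[590.6, 0.0, 313.4], [0.0, 590.6, 241.0], [0.0, 0.0, 1.0]]Traceback (most recent call last):
  File "<stdin>", line 7, in <module>
  File "h.py", line 14, in toplane
    return p+d*((z-p[2])/d[:,2])[:,None]
                         ~^^^^^
IndexError: too many indices for array: array is 1-dimensional, but 2 were indexed
```

Camera rotation is a rotation vector.

```bash
sed -i 's/Rm=np.array(s\["rotation"\])/Rm=R.from_rotvec(s["rotation"]).as_matrix()/' h.py
python3 - <<'E'
from h import *
for c in("scene","side"):
    s=snapshot(c); save(s,c+"0.png"); print(c,np.round(s["position"]),np.round(s["rotation"],3).tolist(),np.round(s["intrinsics"],1).tolist())
    for t in "shaker pan fine_sieve medium_sieve coarse_sieve jar brush meter cup block".split():
        for r in models.regions_of(t,c)[:3]:
            print(t,round(r["p"],2),np.round(r["point"]),r["region"].sum(), np.round(toplane(s,r["point"],36)[0]))
s=snapshot("wrist");save(s,"wrist0.png");print({k:np.round(v,3).tolist() for k,v in s.items() if k!="pixels"})
E
```

```text
scene [1393. -489. 1009.] [-2.042, -1.262, 0.515] [[590.6, 0.0, 313.4], [0.0, 590.6, 241.0], [0.0, 0.0, 1.0]]
pan 0.68 [428. 255.] 2523 [663. 199.  36.]
fine_sieve 0.74 [438. 188.] 1776 [468. 366.  36.]
medium_sieve 0.93 [171. 304.] 2369 [ 544. -378.   36.]
coarse_sieve 0.6 [243. 277.] 2282 [ 537. -211.   36.]
jar 0.6 [367. 309.] 1054 [738. -10.  36.]
meter 0.72 [197. 365.] 1847 [ 712. -379.   36.]
cup 0.82 [370. 174.] 762 [339. 235.  36.]
block 0.71 [213. 235.] 548 [ 380. -224.   36.]
block 0.71 [243. 278.] 2019 [ 541. -213.   36.]
side [  -2. -545.  672.] [-2.149, 0.847, -0.414] [[483.4, 0.0, 314.7], [0.0, 483.4, 230.4], [0.0, 0.0, 1.0]]
shaker 0.94 [321. 236.] 1778 [519. -30.  36.]
pan 0.84 [294. 169.] 2129 [639. 190.  36.]
fine_sieve 0.67 [178. 172.] 2191 [429. 363.  36.]
medium_sieve 0.92 [471. 342.] 4410 [ 516. -380.   36.]
coarse_sieve 0.76 [391. 289.] 3391 [ 511. -218.   36.]
coarse_sieve 0.19 [319. 236.] 1734 [515. -27.  36.]
jar 0.63 [383. 186.] 985 [742.  -1.  36.]
brush 0.7 [259. 143.] 500 [652. 340.  36.]
brush 0.66 [328. 347.] 1326 [ 340. -231.   36.]
meter 0.87 [528. 297.] 2103 [ 674. -395.   36.]
cup 0.68 [178. 210.] 1212 [352. 235.  36.]
cup 0.48 [180. 169.] 2225 [441. 370.  36.]
block 0.56 [327. 350.] 1295 [ 335. -232.   36.]
{'intrinsics': [[371.648, 0.0, 323.539], [0.0, 371.648, 239.703], [0.0, 0.0, 1.0]], 'T_tool_cam': [[-0.001, -0.966, -0.26, 72.226], [1.0, -0.001, -0.001, 1.038], [0.001, -0.26, 0.966, 20.51], [0.0, 0.0, 0.0, 1.0]]}
```

View pics/scene0.png

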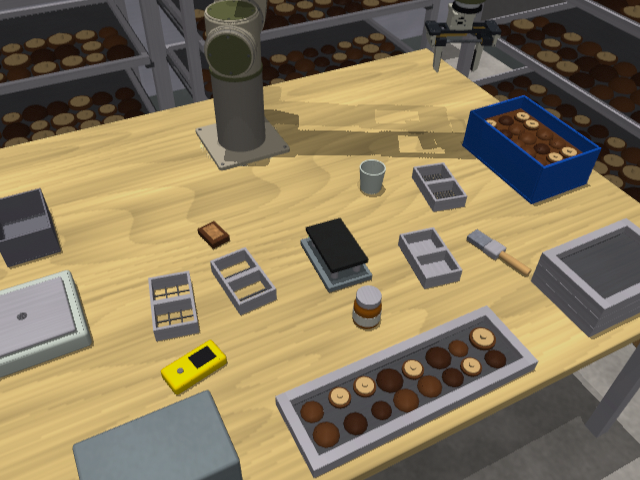

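View pics/side0.png

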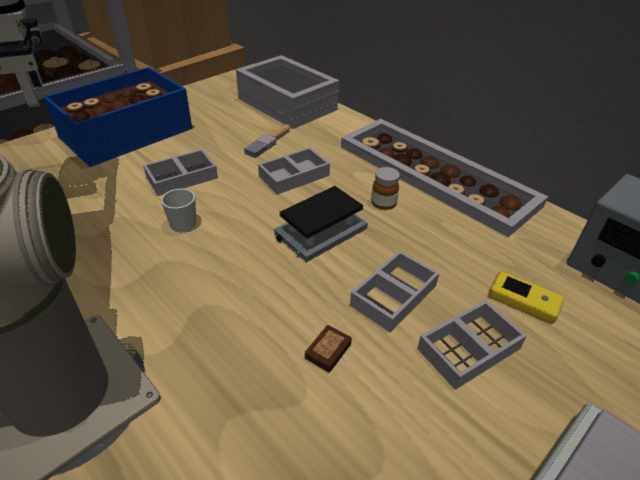

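Scene shows pan (428,255), fine (438,188), medium (172,304), coarse (243,277), shaker deck (336,245); side agrees: pan (294,169), fine (180,171), medium (471,342), coarse (394,289), deck (321,211). Next I fit poses.

```bash
cat > fit.py <<'E'
from h import *
from scipy.optimize import minimize
def proj(s,P):
    Rm=R.from_rotvec(s["rotation"]).as_matrix(); c=(P-np.array(s["position"]))@Rm
    u=c@np.array(s["intrinsics"]).T; return u[:,:2]/u[:,2:]
def box(x,y,a,z0,z1,l=150,w=90):
    c,si=np.cos(a),np.sin(a)
    return np.array([[x+c*i*l/2-si*j*w/2,y+si*i*l/2+c*j*w/2,z] for i in(-1,1) for j in(-1,1) for z in(z0,z1)])
def hull(m):
    n,l,st,_=cv2.connectedComponentsWithStats(m.astype(np.uint8)); k=1+st[1:,4].argmax()
    p=np.argwhere(l==k)[:,::-1].astype(np.float32); return cv2.convexHull(p)
def cost(views,P):
    t=0
    for s,h in views:
        q=cv2.convexHull(proj(s,P).astype(np.float32)); i=cv2.intersectConvexConvex(h,q)[0]
        t+=1-i/(cv2.contourArea(h)+cv2.contourArea(q)-i)
    return t/len(views)
def best(f,x0,sc,yi=2):
    rs=[]
    for a in np.arange(0,np.pi,np.pi/8):
        x=np.array(x0,float); x[yi]=a
        rs.append(minimize(f,x,method="Nelder-Mead",options=dict(initial_simplex=np.vstack([x]+[x+np.eye(len(x))[i]*sc[i] for i in range(len(x))]),maxiter=600)))
    return min(rs,key=lambda r:r.fun)
if __name__=="__main__":
    S={c:snapshot(c) for c in("scene","side")}
    for t in "pan fine_sieve medium_sieve coarse_sieve".split():
        V=[(S[c],hull(models.regions_of(t,c)[0]["region"])) for c in S]
        for v in(V,V[:1],V[1:]):
            x0=toplane(v[0][0],v[0][1].reshape(-1,2).mean(0),18)[0][:2]
            r=best(lambda x:cost(v,box(*x,0,36)),[*x0,0],[15,15,.2]); print(t,np.round(r.x,3),round(r.fun,3))
    V=[]
    for c,(u,v) in dict(scene=(336,240),side=(321,208)).items():
        m=S[c]["pixels"].max(2)<40; w=np.zeros_like(m); w[v-40:v+40,u-60:u+60]=1
        V.append((S[c],hull(m&w))); print(cv2.contourArea(V[-1][1]))
    r=best(lambda x:cost(V,box(x[0],x[1],x[2],x[3]-x[4],x[3])),[530,-15,0,48,6],[15,15,.2,10,2]); print("deck",np.round(r.x,3),r.fun)
E
python3 fit.py
```

```text
pan [653.086 209.394   2.984] 0.047
pan [ 6.52405e+02  2.11390e+02 -1.63000e-01] 0.036
pan [ 6.55668e+02  2.07930e+02 -1.67000e-01] 0.026
fine_sieve [445.095 387.307   2.93 ] 0.036
fine_sieve [ 4.43395e+02  3.88784e+02 -2.07000e-01] 0.018
fine_sieve [ 4.47121e+02  3.85590e+02 -2.29000e-01] 0.027
medium_sieve [ 528.521 -373.317    2.925] 0.037
medium_sieve [ 5.27502e+02 -3.72274e+02 -2.06000e-01] 0.02
medium_sieve [ 5.30316e+02 -3.74573e+02 -2.08000e-01] 0.017
coarse_sieve [ 5.29544e+02 -2.12277e+02  7.60000e-02] 0.035
coarse_sieve [ 5.27724e+02 -2.11141e+02  8.60000e-02] 0.047
coarse_sieve [ 530.016 -212.474    3.219] 0.011
1907.0
2228.0
deck [ 5.55978e+02  1.06870e+01 -7.00000e-02  6.16600e+01  8.03300e+00] 0.030453224262741108
```

```bash
cat > go.py <<'E'
import sys; from h import *
# go.py x y z_graspoint yaw_tray
x,y,z,yaw=map(float,sys.argv[1:5]); o=manip.observe()
R0=R.from_rotvec(o["eef_rot"]); d=R0.inv().apply(np.array([x,y,z+167])-o["tcp_pos"])/10
for k in(1,-1):
    Rt=R.from_euler("z",yaw+k*np.pi/2)*R.from_euler("x",np.pi)
    print("shift cm",np.round(d,2),"turn",np.round((R0.inv()*Rt).as_rotvec(),3))
print("t",o["clock"],"tcp",np.round(o["tcp_pos"],1),"j",np.round(o["joints"],2),"F",np.round(o["contact_force"],1),"open",np.round(o["opening"],1),"grip",o["grip_force"])
E
python3 go.py 653.5 209 150 -0.165
```

```text
shift cm [-51.84 -15.05   8.78] turn [ 0.    -0.     1.331]
shift cm [-51.84 -15.05   8.78] turn [ 0.     0.    -1.811]
t 1.75 tcp [236.3 551.5 404.8] j [ 1.08  0.13  1.49  0.    1.52 -0.09] F [ 0.7  0.2 -0.6] open 93.0 grip 0.0
```

Emit:
servo_tool --targets '[[0.14, [-10.4, -3, 0], [0, 0, 0.27]], [0.14, [-20.7, -6, 2], [0, 0, 0.53]], [0.14, [-31.1, -9, 4], [0, 0, 0.8]], [0.14, [-51.84, -15.05, 8.78], [0, 0, 1.331]], [0.14, [-51.84, -15.05, 8.78], [0, 0, 1.331]], [0.14, [-51.84, -15.05, 8.78], [0, 0, 1.331]], [0.14, [-51.84, -15.05, 8.78], [0, 0, 1.331]], [0.14, [-51.84, -15.05, 8.78], [0, 0, 1.331]], [0.14, [-51.84, -15.05, 8.78], [0, 0, 1.331]], [0.14, [-51.84, -15.05, 8.78], [0, 0, 1.331]], [0.14, [-51.84, -15.05, 8.78], [0, 0, 1.331]], [0.14, [-51.84, -15.05, 8.78], [0, 0, 1.331]], [0.14, [-51.84, -15.05, 8.78], [0, 0, 1.331]], [0.14, [-51.84, -15.05, 8.78], [0, 0, 1.331]], [0.14, [-51.84, -15.05, 8.78], [0, 0, 1.331]], [0.14, [-51.84, -15.05, 8.78], [0, 0, 1.331]], [0.14, [-51.84, -15.05, 8.78], [0, 0, 1.331]], [0.14, [-51.84, -15.05, 8.78], [0, 0, 1.331]]]' --squeeze 30

```text
clock: 3.25
tcp_pos: [652.6, 210.6, 317.7]
eef_rot: [-2.395, -2.033, -0.001]
contact_force: [0.2, 0.3, -0.1]
opening: 39.7
grip_force: 0.0
```

```bash
python3 - <<'E'
from h import *
o=manip.observe(); s=snapshot("wrist"); save(s,"w1.png"); np.savez("w1.npz",im=s["pixels"],p=o["tcp_pos"],r=o["eef_rot"])
print(o["clock"],np.round(o["tcp_pos"],1),np.round(o["eef_rot"],3),o["opening"],np.round(o["joints"],2))
for r in models.regions_of("pan","wrist"): print(r["p"],r["point"],r["region"].sum())
E
```

```text
3.25 [652.6 210.6 317.7] [-2.395e+00 -2.033e+00 -1.000e-03] 39.70345630600279 [0.24 0.41 1.32 0.   1.41 0.4 ]
0.61 [328.6, 233.6] 22927
```

View pics/w1.png

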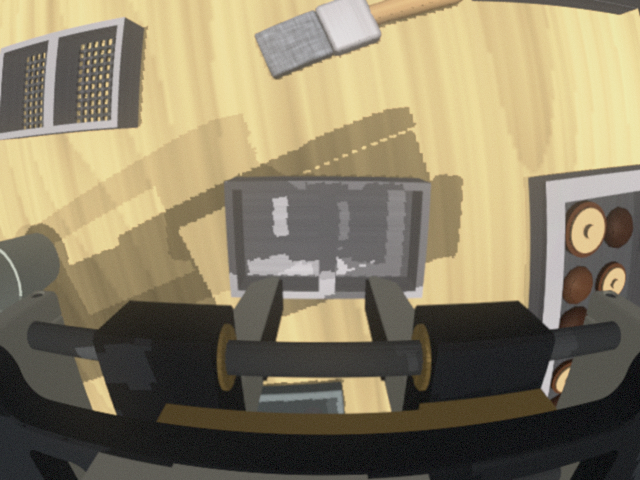

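Pan spans (228,180)–(430,298) with the rail at (325,240) between the open fingers at (265,285) and (385,285). Now I fit it in the fisheye view.

```bash
cat > wfit.py <<'E'
import sys; from fit import *
def wproj(o,s,P):
    T=np.array(s["T_tool_cam"]); K=np.array(s["intrinsics"])
    t=R.from_rotvec(o["eef_rot"]).inv().apply(P-o["tcp_pos"]); c=(t-T[:3,3])@T[:3,:3]
    th=np.arctan2(np.hypot(c[:,0],c[:,1]),c[:,2]); k=K[0,0]*th/np.maximum(np.hypot(c[:,0],c[:,1]),1e-9)
    return c[:,:2]*k[:,None]+K[:2,2]
def edge(P8,n=8): # densify box edges
    q=[]
    for i in range(8):
        for j in range(i): 
            if bin(i^j).count("1")==1: q+= [P8[i]+(P8[j]-P8[i])*t for t in np.linspace(0,1,n)]
    return np.array(q)
def wcost(o,s,h,P):
    q=cv2.convexHull(wproj(o,s,edge(P)).astype(np.float32)); i=cv2.intersectConvexConvex(h,q)[0]
    return 1-i/(cv2.contourArea(h)+cv2.contourArea(q)-i)
def wfit(o,s,h,x0,z0=0,z1=36):
    x0=np.array(x0,float)
    return minimize(lambda x:wcost(o,s,h,box(*x,z0,z1)),x0,method="Nelder-Mead",options=dict(initial_simplex=[x0,x0+[6,0,0],x0+[0,6,0],x0+[0,0,.08]]))
if __name__=="__main__":
    t=sys.argv[1]; x0=list(map(float,sys.argv[2:5])); z0=float(sys.argv[5]) if len(sys.argv)>5 else 0
    o=manip.observe(); s=snapshot("wrist")
    rs=models.regions_of(t,"wrist"); print([(round(r["p"],2),np.round(r["point"])) for r in rs])
    h=hull(rs[0]["region"]); r=wfit(o,s,h,x0,z0,z0+36); print(np.round(r.x,3),round(r.fun,3),o["clock"])
    im=s["pixels"][:,:,::-1].copy()
    for p in wproj(o,s,edge(box(*r.x,z0,z0+36),30)): cv2.circle(im,tuple(int(v) for v in np.round(p)),0,(0,0,255),-1)
    for p in wproj(o,s,np.array([[r.x[0]-np.sin(r.x[2])*v,r.x[1]+np.cos(r.x[2])*v,z0+36] for v in np.linspace(-39,39,30)])): cv2.circle(im,tuple(int(v) for v in np.round(p)),0,(255,0,0),-1)
    cv2.imwrite("pics/fit_%s.png"%t,im)
E
python3 wfit.py pan 653.5 209 -0.165; python3 go.py 653.5 209 26 -0.165
```

```text
[(0.81, array([328., 232.]))]
[ 6.55399e+02  2.10848e+02 -1.70000e-01] 0.01 3.35
shift cm [-0.1   0.06 12.45] turn [ 0.001 -0.     0.001]
shift cm [-0.1   0.06 12.45] turn [ 0.00e+00  1.00e-03 -3.14e+00]
t 3.45 tcp [653.  210.  317.5] j [0.24 0.41 1.32 0.   1.41 0.4 ] F [ 0.3 -0.7  1.1] open 39.8 grip 0.0
```

View pics/fit_pan.png

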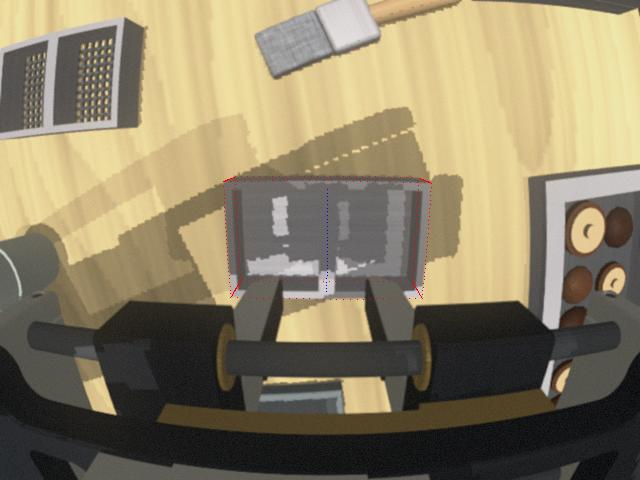

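Overlay matches tightly. Descending onto the rail and closing.

Emit:
servo_tool --targets '[[0.14, [0.12, 0.22, 3], [0, 0, 0.005]], [0.14, [0.12, 0.22, 6], [0, 0, 0.005]], [0.14, [0.12, 0.22, 9], [0, 0, 0.005]], [0.14, [0.12, 0.22, 10.8], [0, 0, 0.005]], [0.14, [0.12, 0.22, 11.8], [0, 0, 0.005]], [0.14, [0.12, 0.22, 12.3], [0, 0, 0.005]], [0.14, [0.12, 0.22, 12.45], [0, 0, 0.005]], [0.14, [0.12, 0.22, 12.45], [0, 0, 0.005]], [1, [0.12, 0.22, 12.45], [0, 0, 0.005]], [1, [0.12, 0.22, 12.45], [0, 0, 0.005]], [1, [0.12, 0.22, 12.45], [0, 0, 0.005]], [1, [0.12, 0.22, 12.45], [0, 0, 0.005]], [1, [0.12, 0.22, 12.45], [0, 0, 0.005]], [1, [0.12, 0.22, 12.45], [0, 0, 0.005]]]' --squeeze 40

```text
clock: 4.62
tcp_pos: [655.9, 210.0, 193.0]
eef_rot: [-2.402, -2.025, -0.0]
contact_force: [-1.8, 1.0, 4.0]
opening: 11.7
grip_force: 40.0
```

```bash
python3 go.py 655 210 26 -0.17
```

```text
shift cm [-0.01 -0.09  0.  ] turn [ 0. -0.  0.]
shift cm [-0.01 -0.09  0.  ] turn [ 0.     0.    -3.142]
t 4.6167 tcp [655.9 210.  193. ] j [0.24 0.54 1.39 0.   1.21 0.41] F [-1.8  1.   4. ] open 11.7 grip 40.001152753829956
```

Gripped (11.7 mm). Lift and carry over past the deck, to look at it with the wrist camera.

Emit:
servo_tool --targets '[[1, [0, 0, -0.3], [0, 0, 0]], [1, [0, 0, -1], [0, 0, 0]], [1, [0, 0, -2.5], [0, 0, 0]], [1, [0, 0, -5], [0, 0, 0]], [1, [0, 0, -8], [0, 0, 0]], [1, [0, 0, -11], [0, 0, 0]], [1, [0, 0, -14], [0, 0, 0]], [1, [-1, -0.2, -16], [0, 0, 0]], [1, [-3, -0.4, -16.4], [0, 0, 0]], [1, [-6, -0.9, -16.4], [0, 0, -0.02]], [1, [-9.5, -1.4, -16.4], [0, 0, -0.03]], [1, [-13, -1.9, -16.4], [0, 0, -0.04]], [1, [-16.5, -2.4, -16.4], [0, 0, -0.05]], [1, [-20, -2.9, -16.4], [0, 0, -0.06]], [1, [-23.5, -3.4, -16.4], [0, 0, -0.07]], [1, [-27, -3.9, -16.4], [0, 0, -0.08]], [1, [-30, -4.3, -16.4], [0, 0, -0.09]], [1, [-31.8, -4.5, -16.4], [0, 0, -0.1]], [1, [-32.2, -4.6, -16.4], [0, 0, -0.1]], [1, [-32.2, -4.6, -16.4], [0, 0, -0.1]]]'

```text
clock: 6.28
tcp_pos: [555.6, -101.0, 357.5]
eef_rot: [2.3, 2.139, 0.001]
contact_force: [-0.3, 0.2, -4.2]
opening: 11.8
grip_force: 40.0
```

```bash
python3 - <<'E'
from wfit import *
o=manip.observe(); s=snapshot("wrist"); save(s,"w2.png")
np.savez("w2.npz",pixels=s["pixels"],intrinsics=s["intrinsics"],T_tool_cam=s["T_tool_cam"],tcp_pos=o["tcp_pos"],eef_rot=o["eef_rot"])
print(o["clock"],np.round(o["tcp_pos"],1),np.round(o["eef_rot"],3),o["opening"],np.round(o["contact_force"],1))
print(np.round(wproj(o,s,box(556,11,-.07,61,61))).tolist())
E
```

```text
6.2833 [ 555.6 -101.   357.5] [2.300e+00 2.139e+00 1.000e-03] 11.754972449806877 [-0.3  0.2 -4.2]
[[214.0, 153.0], [214.0, 153.0], [213.0, 38.0], [213.0, 38.0], [413.0, 152.0], [413.0, 152.0], [412.0, 36.0], [412.0, 36.0]]
```

View pics/w2.png

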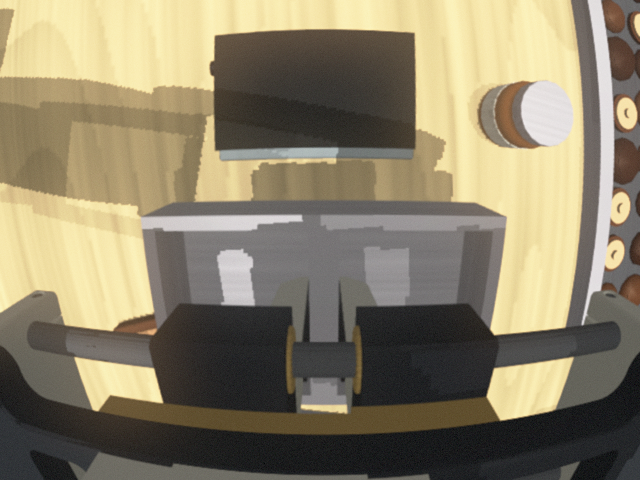

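Deck at (214,37)–(414,150) close to prediction; held pan's rim spans (143,215)–(506,215). Fit both.

```bash
cat > deck.py <<'E'
from wfit import *
d=np.load("w2.npz"); o=s=d
g=d["pixels"].max(2); m=np.zeros(g.shape,bool); m[15:175,190:440]=g[15:175,190:440]<75
m=cv2.morphologyEx(m.astype(np.uint8),cv2.MORPH_OPEN,np.ones((15,15)))
h=hull(m); print(np.round(cv2.boxPoints(cv2.minAreaRect(h))).tolist(),cv2.contourArea(h))
for zs in (None,58,61.7,65):
    f=lambda x: wcost(o,s,h,box(x[0],x[1],x[2],(zs or x[3])-6,zs or x[3]))
    x0=np.array([556,11,-.06,61]); r=minimize(f,x0,method="Nelder-Mead",options=dict(initial_simplex=np.vstack([x0,x0+np.diag([6,6,.08,6])]),maxiter=800)); print(zs,np.round(r.x,3),r.fun)
E
python3 deck.py
python3 - <<'E'
from wfit import *
o=np.load("w2.npz"); s=o
# held pan: rim far edge line, left/right corners in tool plane
z=o["tcp_pos"][2]-193
cx,cy=555.6,-101
pts=box(cx,cy,-.07,z,z+36); print(np.round(wproj(o,s,pts),1).tolist())
g=cv2.cvtColor(o["pixels"],cv2.COLOR_RGB2GRAY)
print(g[190:235,250].tolist()); print(g[190:235,450].tolist())
E
```

```text
[[216.0, 63.0], [407.0, 63.0], [407.0, 147.0], [216.0, 147.0]] 13779.0
None [ 5.52452e+02  1.30110e+01 -7.80000e-02 -6.01090e+01] 0.208247677178502
58 [ 5.52835e+02  1.52330e+01 -8.00000e-02  1.93819e+02] 0.40349789181476203
61.7 [ 5.52029e+02  1.53750e+01 -8.10000e-02  7.75540e+01] 0.4180941565706714
65 [ 5.51306e+02  1.55030e+01 -8.10000e-02  6.72670e+01] 0.4309345029981697
[[192.9, 360.0], [172.2, 398.1], [171.7, 204.3], [139.0, 219.6], [453.7, 359.3], [474.5, 397.3], [473.6, 203.2], [506.2, 218.3]]
[199, 195, 196, 195, 194, 194, 190, 188, 184, 175, 156, 118, 101, 104, 106, 101, 104, 105, 97, 101, 104, 99, 104, 102, 119, 175, 208, 217, 215, 216, 215, 214, 217, 216, 214, 213, 213, 217, 213, 205, 167, 136, 123, 125, 128]
[146, 144, 144, 145, 146, 145, 153, 157, 158, 157, 155, 139, 115, 102, 102, 107, 106, 106, 106, 100, 107, 106, 105, 103, 106, 128, 152, 156, 156, 157, 154, 155, 152, 151, 150, 152, 154, 155, 149, 149, 143, 128, 121, 124, 120]
```

```bash
python3 - <<'E'
from wfit import *
S={c:snapshot(c) for c in("scene","side")}
for c in S: save(S[c],c+"_h1.png")
print(manip.observe()["clock"], [(c,[(round(r["p"],2),np.round(r["point"]).tolist()) for r in models.regions_of("shaker",c)]) for c in S])
V=[(S[c],hull(models.regions_of("pan",c)[0]["region"])) for c in S]
r=best(lambda x:cost(V,box(x[0],x[1],x[2],x[3],x[3]+36)),[556,-101,0,164],[15,15,.2,10]); print("pan",np.round(r.x,3),r.fun)
E
```

```text
6.4333 [('scene', [(0.58, [342.0, 274.0])]), ('side', [(0.91, [319.0, 235.0])])]
pan [ 554.666 -100.917    3.081  164.479] 0.10729576156769394
```

```bash
cat > prof.py <<'E'
from wfit import *
from scipy.optimize import least_squares
o=s=np.load("w2.npz"); g=cv2.GaussianBlur(cv2.cvtColor(o["pixels"],cv2.COLOR_RGB2GRAY),(3,3),0).astype(float)
def edgefit(segs,model,x0,search=9):
    # segs(x)-> list of 3D segment endpoints; strongest gradient along normal with given sign
    x=np.array(x0,float)
    for it in range(4):
        obs=[]
        for k,(a,b,ts) in enumerate(model(x)):
            P=np.array([a+(b-a)*t for t in ts]); q=wproj(o,s,P); n=np.array([-(q[-1]-q[0])[1],(q[-1]-q[0])[0]]); n/=np.linalg.norm(n)
            for t,c in zip(ts,q):
                u=np.arange(-search,search+.01,.5); p=(c+u[:,None]*n).astype(np.float32)
                v=cv2.remap(g.astype(np.float32),p[:,:1],p[:,1:],cv2.INTER_LINEAR).ravel(); d=abs(np.gradient(v))
                i=d.argmax(); 
                if d[i]>4: obs.append((k,t,n,c+u[i]*n))
        def res(x):
            M=model(x); return np.array([(wproj(o,s,(M[k][0]+(M[k][1]-M[k][0])*t)[None])[0]-c)@n for k,t,n,c in obs])
        r=least_squares(res,x,loss="soft_l1",f_scale=1.); x=r.x; search=max(4,search-2)
    return x,len(obs),np.sqrt(np.median(r.fun**2))
ts=np.linspace(.08,.92,15)
def deck(x,z=None):
    z=x[3] if z is None else z; b=box(x[0],x[1],x[2],z,z)[::2]; return [(b[0],b[1],ts),(b[1],b[3],ts),(b[3],b[2],ts),(b[2],b[0],ts)]
print("deck free",[np.round(v,3) for v in edgefit(None,deck,[556,11,-.07,61.7])])
for z in(59,62,65): print(z,[np.round(v,3) for v in edgefit(None,lambda x:deck(x,z),[556,11,-.07])])
zp=o["tcp_pos"][2]-193
def pan(x):
    b=box(*x[:3],zp+36,zp+36)[::2]; f=np.linspace(.1,.9,17); e=np.linspace(.55,.97,9); return [(b[1],b[3],f),(b[0],b[1],e),(b[2],b[3],e)]
print("pan",[np.round(v,3) for v in edgefit(None,pan,[555.6,-99.5,-.07],5)], o["tcp_pos"])
E
python3 prof.py
```

```text
deck free [array([ 5.57148e+02,  1.30730e+01, -6.80000e-02,  6.28020e+01]), np.int64(60), np.float64(0.009)]
59 [array([ 5.57193e+02,  1.35420e+01, -6.90000e-02]), np.int64(60), np.float64(1.005)]
62 [array([ 5.57204e+02,  1.32030e+01, -6.80000e-02]), np.int64(60), np.float64(0.024)]
65 [array([ 5.57064e+02,  1.28200e+01, -6.80000e-02]), np.int64(60), np.float64(0.527)]
pan [array([ 5.55905e+02, -9.99130e+01, -7.20000e-02]), np.int64(33), np.float64(0.472)] [ 555.64938314 -100.9695069   357.54230661]
```

Deck ≈ (557.1, 13.1), top ≈ 62 mm; carry the pan above it, then feel down.

Emit:
servo_tool --targets '[[1, [0.5, 0, 0], [0, 0, 0]], [1, [2, -0.1, 0], [0, 0, 0]], [1, [4.5, -0.25, 0], [0, 0, 0]], [1, [7.5, -0.42, 0], [0, 0, 0]], [1, [9.8, -0.57, 0], [0, 0, -0.004]], [1, [11, -0.65, 1], [0, 0, -0.004]], [1, [11.28, -0.67, 3], [0, 0, -0.004]], [1, [11.28, -0.67, 5], [0, 0, -0.004]], [1, [11.28, -0.67, 7], [0, 0, -0.004]], [1, [11.28, -0.67, 8], [0, 0, -0.004]], [1, [11.28, -0.67, 8.5], [0, 0, -0.004]], [1, [11.28, -0.67, 8.7], [0, 0, -0.004]], [1, [11.28, -0.67, 8.7], [0, 0, -0.004]], [1, [11.28, -0.67, 8.7], [0, 0, -0.004]]]'

```text
clock: 7.8
tcp_pos: [557.9, 13.1, 270.7]
eef_rot: [2.293, 2.146, 0.002]
contact_force: [-0.3, -0.6, -4.1]
opening: 11.7
grip_force: 40.0
```

Emit:
servo_tool --targets '[[1, [0, 0, 0.1], [0, 0, 0]], [1, [0, 0, 0.2], [0, 0, 0]], [1, [0, 0, 0.3], [0, 0, 0]], [1, [0, 0, 0.4], [0, 0, 0]], [1, [0, 0, 0.5], [0, 0, 0]], [1, [0, 0, 0.6], [0, 0, 0]], [1, [0, 0, 0.7], [0, 0, 0]], [1, [0, 0, 0.8], [0, 0, 0]], [1, [0, 0, 0.8], [0, 0, 0]]]'

```text
clock: 8.55
tcp_pos: [557.2, 13.3, 261.1]
eef_rot: [-2.293, -2.147, 0.001]
contact_force: [0.8, -0.4, -3.8]
opening: 11.9
grip_force: 40.0
```

Emit:
servo_tool --targets '[[1, [-0.1, 0, 0.05], [0, 0, 0]], [1, [-0.1, 0, 0.1], [0, 0, 0]], [1, [-0.1, 0, 0.15], [0, 0, 0]], [1, [-0.1, 0, 0.2], [0, 0, 0]], [1, [-0.1, 0, 0.25], [0, 0, 0]], [1, [-0.1, 0, 0.3], [0, 0, 0]], [1, [-0.1, 0, 0.3], [0, 0, 0]]]'

```text
clock: 9.13
tcp_pos: [557.2, 12.3, 258.3]
eef_rot: [-2.293, -2.147, 0.0]
contact_force: [0.8, 0.5, -4.5]
opening: 11.8
grip_force: 40.0
```

```bash
python3 - <<'E'
from h import *
for i in range(6):
    o=manip.observe(); print(o["clock"],np.round(o["tcp_pos"],2),np.round(o["contact_force"],2),np.round(o["wrist_torque"],2)); 
    if i in(1,3): snapshot("side")
E
```

```text
9.1333 [557.16  12.29 258.3 ] [ 0.8   0.5  -4.55] [-0.06  0.1  -0.03]
9.1333 [557.16  12.29 258.3 ] [ 0.8   0.5  -4.55] [-0.06  0.1  -0.03]
9.1833 [557.17  12.25 258.34] [ 0.08  0.23 -4.49] [-0.07  0.07 -0.01]
9.1833 [557.17  12.25 258.34] [ 0.08  0.23 -4.49] [-0.07  0.07 -0.01]
9.2333 [557.2   12.28 258.4 ] [ 0.02 -0.56 -4.03] [-0.06  0.06  0.03]
9.2333 [557.2   12.28 258.4 ] [ 0.02 -0.56 -4.03] [-0.06  0.06  0.03]
```

Emit:
servo_tool --targets '[[1, [0, 0, 0.04], [0, 0, 0]], [1, [0, 0, 0.08], [0, 0, 0]], [1, [0, 0, 0.12], [0, 0, 0]], [1, [0, 0, 0.16], [0, 0, 0]], [1, [0, 0, 0.2], [0, 0, 0]], [1, [0, 0, 0.2], [0, 0, 0]]]'

```text
clock: 9.73
tcp_pos: [557.2, 12.2, 256.8]
eef_rot: [2.294, 2.147, -0.0]
contact_force: [-1.4, 0.2, 0.4]
opening: 11.4
grip_force: 40.0
```

Emit:
servo_tool --targets '[[1, [0, 0, 0.04], [0, 0, 0]], [1, [0, 0, 0.08], [0, 0, 0]], [1, [0, 0, 0.12], [0, 0, 0]], [1, [0, 0, 0.12], [0, 0, 0]]]'

```text
clock: 10.07
tcp_pos: [557.2, 12.3, 256.7]
eef_rot: [2.293, 2.147, -0.0]
contact_force: [-8.6, 0.0, 10.8]
opening: 11.6
grip_force: 40.0
```

Contact felt (deck ≈ 63.7 mm). Ease off, then check before releasing.

Emit:
servo_tool --targets '[[1, [0, 0, -0.1], [0, 0, 0]], [1, [0, 0, -0.1], [0, 0, 0]]]'

```text
clock: 10.23
tcp_pos: [557.4, 12.3, 256.7]
eef_rot: [2.293, 2.147, 0.001]
contact_force: [-2.7, -0.2, 2.4]
opening: 11.7
grip_force: 40.0
```

```bash
python3 - <<'E'
from h import *
a=[]
for c,(x,y) in dict(scene=(336,235),side=(321,205)).items():
    s=snapshot(c); a.append(cv2.resize(s["pixels"][y-60:y+60,x-65:x+65,::-1],(400,370),interpolation=cv2.INTER_CUBIC))
cv2.imwrite("pics/p1.png",np.hstack(a)); o=manip.observe(); print(np.round(o["contact_force"],1),np.round(o["tcp_pos"],1))
E
```

```text
[-3.8 -0.7  4.6] [557.4  12.3 256.7]
```

View pics/p1.png

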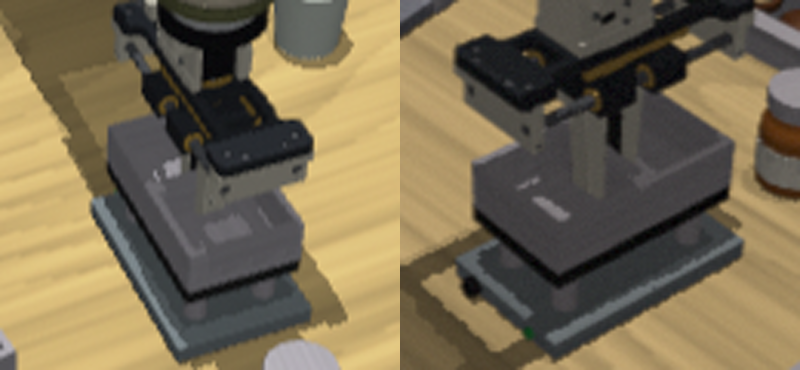

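Pan corners sit over deck corners in both views. Release, retreat.

Emit:
servo_tool --targets '[[0.14, [0, 0, 0], [0, 0, 0]], [0.14, [0, 0, 0], [0, 0, 0]], [0.14, [0, 0, 0], [0, 0, 0]], [0.14, [0, 0, 0], [0, 0, 0]], [0.14, [0, 0, -0.5], [0, 0, 0]], [0.14, [0, 0, -2], [0, 0, 0]], [0.14, [0, 0, -5], [0, 0, 0]], [0.14, [0, 0, -8.5], [0, 0, 0]], [0.14, [0, 0, -11], [0, 0, 0]], [0.14, [0, 0, -12], [0, 0, 0]], [0.14, [0, 0, -12], [0, 0, 0]]]'

```text
clock: 11.25
tcp_pos: [558.2, 12.2, 380.1]
eef_rot: [2.29, 2.144, 0.007]
contact_force: [0.3, -0.3, 0.2]
opening: 39.8
grip_force: 0.0
```

```bash
python3 wfit.py pan 557.2 13.3 -0.068 63.7; python3 go.py 445 387 160 -0.21
```

```text
[(0.57, array([319., 232.]))]
[ 5.57486e+02  1.28620e+01 -6.80000e-02] 0.01 11.25
shift cm [ 36.65 -13.65   4.85] turn [-0.001  0.     0.144]
shift cm [ 36.65 -13.65   4.85] turn [-0.000e+00 -1.000e-03 -2.998e+00]
t 11.35 tcp [557.   12.3 375.4] j [-0.07  0.03  1.65 -0.    1.46 -0.  ] F [ 0.7 -0.2 -0.4] open 40.0 grip 0.0
```

Emit:
servo_tool --targets '[[0.14, [4, -1.5, 0.5], [0, 0, 0.02]], [0.14, [8, -3, 1], [0, 0, 0.04]], [0.14, [12, -4.5, 1.6], [0, 0, 0.06]], [0.14, [16, -6, 2.1], [0, 0, 0.08]], [0.14, [20, -7.5, 2.7], [0, 0, 0.1]], [0.14, [24, -9, 3.2], [0, 0, 0.12]], [0.14, [28, -10.5, 3.7], [0, 0, 0.13]], [0.14, [32, -12, 4.3], [0, 0, 0.14]], [0.14, [35, -13, 4.7], [0, 0, 0.144]], [0.14, [36.65, -13.65, 4.85], [0, 0, 0.144]], [0.14, [36.65, -13.65, 4.85], [0, 0, 0.144]], [0.14, [36.65, -13.65, 4.85], [0, 0, 0.144]], [0.14, [36.65, -13.65, 4.85], [0, 0, 0.144]]]'

```text
clock: 12.43
tcp_pos: [444.9, 386.1, 325.8]
eef_rot: [2.442, 1.976, -0.005]
contact_force: [0.5, -1.1, -0.2]
opening: 40.1
grip_force: 0.0
```

```bash
python3 wfit.py fine_sieve 445 387 -0.21; python3 go.py 445 387 26 -0.21
```

```text
[(0.97, array([324., 232.]))]
[ 4.46253e+02  3.88625e+02 -2.11000e-01] 0.009 12.4333
shift cm [ 0.13 -0.08 13.39] turn [-0.001  0.001 -0.001]
shift cm [ 0.13 -0.08 13.39] turn [2.00e-03 1.00e-03 3.14e+00]
t 12.5333 tcp [445.6 385.7 326.9] j [ 0.63  0.15  1.61 -0.    1.38  0.84] F [ 0.3 -0.5  0.2] open 40.3 grip 0.0
```

View pics/fit_fine_sieve.png

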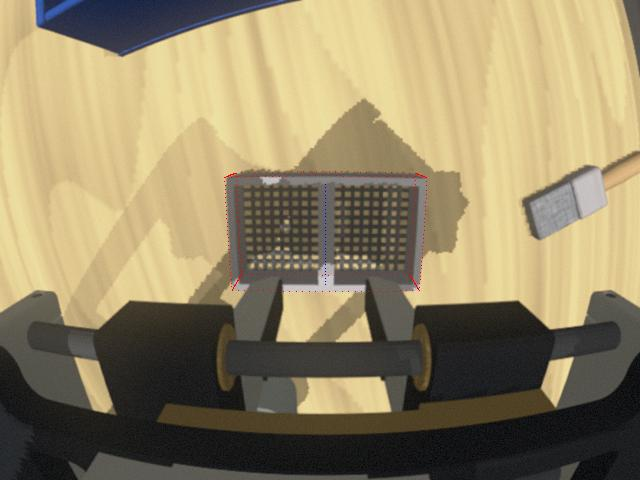

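Fine mesh confirmed, overlay tight around (232,178)–(422,290). Grasp it.

Emit:
servo_tool --targets '[[0.14, [0.3, 0, 3], [0, 0, 0]], [0.14, [0.3, 0, 6], [0, 0, 0]], [0.14, [0.3, 0, 9], [0, 0, 0]], [0.14, [0.3, 0, 11.5], [0, 0, 0]], [0.14, [0.3, 0, 12.8], [0, 0, 0]], [0.14, [0.3, 0, 13.3], [0, 0, 0]], [0.14, [0.3, 0, 13.4], [0, 0, 0]], [0.14, [0.3, 0, 13.4], [0, 0, 0]], [1, [0.3, 0, 13.4], [0, 0, 0]], [1, [0.3, 0, 13.4], [0, 0, 0]], [1, [0.3, 0, 13.4], [0, 0, 0]], [1, [0.3, 0, 13.4], [0, 0, 0]], [1, [0.3, 0, 13.4], [0, 0, 0]]]'

```text
clock: 13.62
tcp_pos: [446.1, 390.1, 194.5]
eef_rot: [2.442, 1.976, 0.002]
contact_force: [-1.7, -0.6, 2.0]
opening: 11.9
grip_force: 40.0
```

```bash
python3 go.py 557.3 -97 200 -0.068
```

```text
shift cm [-45.31  21.04 -17.27] turn [ 0.001 -0.001 -0.142]
shift cm [-45.31  21.04 -17.27] turn [-1.e-03 -2.e-03  3.e+00]
t 13.6167 tcp [446.1 390.1 194.5] j [ 0.63  0.31  1.69 -0.    1.14  0.84] F [-1.7 -0.6  2. ] open 11.9 grip 39.97049868106842
```

```bash
python3 go.py 557.3 14 177.5 -0.068
```

```text
shift cm [-34.45  18.73 -15.01] turn [ 0.001 -0.001 -0.142]
shift cm [-34.45  18.73 -15.01] turn [-1.e-03 -2.e-03  3.e+00]
t 13.6167 tcp [446.1 390.1 194.5] j [ 0.63  0.31  1.69 -0.    1.14  0.84] F [-1.7 -0.6  2. ] open 11.9 grip 39.97049868106842
```

Emit:
servo_tool --targets '[[1, [0, 0, -0.3], [0, 0, 0]], [1, [0, 0, -1], [0, 0, 0]], [1, [0, 0, -2.5], [0, 0, 0]], [1, [0, 0, -5], [0, 0, 0]], [1, [0, 0, -8], [0, 0, 0]], [1, [0, 0, -11], [0, 0, 0]], [1, [-0.5, 0.3, -14], [0, 0, 0]], [1, [-2, 1.1, -15], [0, 0, -0.01]], [1, [-5, 2.7, -15], [0, 0, -0.02]], [1, [-8.5, 4.6, -15], [0, 0, -0.035]], [1, [-12, 6.5, -15], [0, 0, -0.05]], [1, [-15.5, 8.4, -15], [0, 0, -0.065]], [1, [-19, 10.3, -15], [0, 0, -0.08]], [1, [-22.5, 12.2, -15], [0, 0, -0.095]], [1, [-26, 14.1, -15], [0, 0, -0.11]], [1, [-29.5, 16, -15], [0, 0, -0.125]], [1, [-32.3, 17.6, -15], [0, 0, -0.135]], [1, [-33.9, 18.4, -15], [0, 0, -0.142]], [1, [-34.4, 18.73, -15], [0, 0, -0.142]], [1, [-34.4, 18.73, -15], [0, 0, -0.142]]]'

```text
clock: 15.28
tcp_pos: [557.4, 13.1, 343.8]
eef_rot: [-2.298, -2.141, 0.001]
contact_force: [0.2, -0.1, -2.6]
opening: 11.7
grip_force: 40.0
```

Emit:
servo_tool --targets '[[1, [0, 0, 0.5], [0, 0, 0]], [1, [0, 0, 1.5], [0, 0, 0]], [1, [0, 0, 2.3], [0, 0, 0]], [1, [0, 0, 2.5], [0, 0, 0]], [1, [0, 0, 2.5], [0, 0, 0]], [1, [0, 0, 2.5], [0, 0, 0]]]'

```text
clock: 15.78
tcp_pos: [557.0, 15.1, 318.2]
eef_rot: [-2.294, -2.145, 0.001]
contact_force: [1.6, -0.1, -2.9]
opening: 11.8
grip_force: 40.0
```

```bash
cat > hand.py <<'E'
import sys; import numpy as np
from cell import manip, snapshot
o=manip.observe(); q=snapshot("wrist"); n,gz,zs=sys.argv[1],float(sys.argv[2]),float(sys.argv[3])
np.savez("w2.npz",pixels=q["pixels"],intrinsics=q["intrinsics"],T_tool_cam=q["T_tool_cam"],tcp_pos=o["tcp_pos"],eef_rot=o["eef_rot"])
from prof2 import *
t=o["tcp_pos"]; zp=t[2]-gz
th=R.from_rotvec(o["eef_rot"]).as_matrix()[:,0]; yaw=np.arctan2(th[1],th[0])-np.pi/2
f=np.linspace(.1,.9,17); e=np.linspace(.55,.97,9)
def pan(x):
    b=box(*x[:3],zp+36,zp+36)[::2]; return [(b[1],b[3],f),(b[0],b[1],e),(b[2],b[3],e)]
x,k,r=edgefit(None,pan,[t[0],t[1]+.3,yaw],8)
print("t",o["clock"],"tcp",np.round(t,2),"yaw",round(yaw,4),"F",np.round(o["contact_force"],1),"bottom",round(zp,1)); print("held",np.round(x,3),k,np.round(r,2))
im=q["pixels"][:,:,::-1].copy()
dr=lambda P,c:[cv2.circle(im,tuple(int(v) for v in np.round(p)),0,c,-1) for p in wproj(o,q,P)]
dr(edge(box(*x,zp+36,zp+36),60),(0,0,255)); dr(edge(box(557.5,12.9,-.068,zs,zs),60),(255,0,0))
cv2.imwrite("pics/hand_%s.png"%n,im)
E
sed '/^print("deck free"/,$d' prof.py > prof2.py; python3 hand.py fine 194.5 99.7
```

```text
Traceback (most recent call last):
  File "hand.py", line 12, in <module>
    print("t",o["clock"],"tcp",np.round(t,2),"yaw",round(yaw,4),"F",np.round(o["contact_force"],1),"bottom",round(zp,1)); print("held",np.round(x,3),k,np.round(r,2))
              ~^^^^^^^^^
KeyError: 'clock is not a file in the archive'
```

```bash
sed -i 's/^o=manip.observe(); q=/ob=o=manip.observe(); q=/; s/^t=o\[/o=ob; t=o[/' hand.py; python3 hand.py fine 194.5 99.7
```

```text
t 15.8333 tcp [557.26  14.89 318.77] yaw -0.0673 F [ 0.1 -0.  -3. ] bottom 124.3
held [ 5.57212e+02  1.28130e+01 -6.70000e-02] 27 0.43
```

View pics/hand_fine.png

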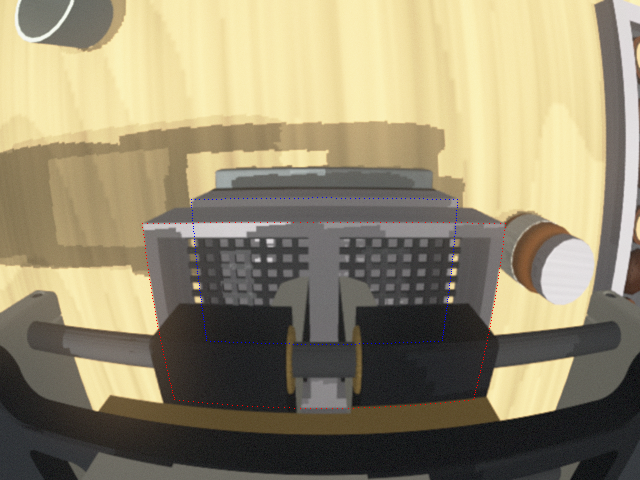

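Red outline lies on the sieve's rim, blue on the pan's rim below (192–457, row 198); aligned within 0.5 mm. Descend.

Emit:
servo_tool --targets '[[1, [0, 0, 0.3], [0, 0, 0]], [1, [0, 0, 0.7], [0, 0, 0]], [1, [0, 0, 1.1], [0, 0, 0]], [1, [0, 0, 1.5], [0, 0, 0]], [1, [0, 0, 1.8], [0, 0, 0]], [1, [0, 0, 2], [0, 0, 0]], [1, [0, 0, 2], [0, 0, 0]], [1, [0, 0, 2], [0, 0, 0]], [1, [0, 0, 2], [0, 0, 0]]]'

```text
clock: 16.63
tcp_pos: [557.4, 14.4, 298.9]
eef_rot: [2.296, 2.144, 0.0]
contact_force: [0.1, 1.0, -3.0]
opening: 11.8
grip_force: 40.0
```

```bash
python3 hand.py fine2 194.5 99.7
```

```text
t 16.6333 tcp [557.38  14.4  298.9 ] yaw -0.068 F [ 0.1  1.  -3. ] bottom 104.4
held [ 5.57432e+02  1.23330e+01 -6.90000e-02] 30 0.34
```

Emit:
servo_tool --targets '[[1, [0.05, 0, 0.05], [0, 0, 0]], [1, [0.05, 0, 0.1], [0, 0, 0]], [1, [0.05, 0, 0.15], [0, 0, 0]], [1, [0.05, 0, 0.2], [0, 0, 0]], [1, [0.05, 0, 0.25], [0, 0, 0]], [1, [0.05, 0, 0.3], [0, 0, 0]], [1, [0.05, 0, 0.34], [0, 0, 0]], [1, [0.05, 0, 0.34], [0, 0, 0]]]'

```text
clock: 17.35
tcp_pos: [557.3, 14.9, 295.2]
eef_rot: [-2.296, -2.145, 0.0]
contact_force: [0.8, 0.2, -2.8]
opening: 11.8
grip_force: 40.0
```

Emit:
servo_tool --targets '[[1, [0, 0, 0.03], [0, 0, 0]], [1, [0, 0, 0.06], [0, 0, 0]], [1, [0, 0, 0.09], [0, 0, 0]], [1, [0, 0, 0.12], [0, 0, 0]], [1, [0, 0, 0.12], [0, 0, 0]]]'

```text
clock: 17.77
tcp_pos: [557.3, 14.9, 294.2]
eef_rot: [2.296, 2.145, 0.0]
contact_force: [-1.0, -1.3, -2.4]
opening: 11.7
grip_force: 40.0
```

Emit:
servo_tool --targets '[[1, [0, 0, 0.03], [0, 0, 0]], [1, [0, 0, 0.06], [0, 0, 0]], [1, [0, 0, 0.08], [0, 0, 0]], [1, [0, 0, 0.08], [0, 0, 0]]]'

```text
clock: 18.1
tcp_pos: [557.3, 14.9, 294.2]
eef_rot: [2.295, 2.144, 0.0]
contact_force: [-4.6, 0.1, 5.4]
opening: 11.6
grip_force: 40.0
```

Emit:
servo_tool --targets '[[1, [0, 0, -0.05], [0, 0, 0]], [0.14, [0, 0, -0.05], [0, 0, 0]], [0.14, [0, 0, -0.05], [0, 0, 0]], [0.14, [0, 0, -0.05], [0, 0, 0]], [0.14, [0, 0, -0.05], [0, 0, 0]], [0.14, [0, 0, -0.5], [0, 0, 0]], [0.14, [0, 0, -2], [0, 0, 0]], [0.14, [0, 0, -5], [0, 0, 0]], [0.14, [0, 0, -8.5], [0, 0, 0]], [0.14, [0, 0, -11], [0, 0, 0]], [0.14, [0, 0, -12], [0, 0, 0]], [0.14, [0, 0, -12], [0, 0, 0]]]'

```text
clock: 19.1
tcp_pos: [558.1, 14.9, 417.2]
eef_rot: [2.292, 2.142, 0.007]
contact_force: [0.7, 0.9, 0.9]
opening: 39.9
grip_force: 0.0
```

```bash
python3 wfit.py fine_sieve 557.2 13.3 -0.068 99.7; python3 go.py 530 -373.5 160 -0.207
```

```text
[(0.59, array([319., 239.]))]
[ 5.57395e+02  1.25680e+01 -6.70000e-02] 0.008 19.1
shift cm [-38.94  -0.07   8.55] turn [-0.001  0.     0.139]
shift cm [-38.94  -0.07   8.55] turn [-0.000e+00 -1.000e-03 -3.003e+00]
t 19.2 tcp [557.2  14.9 412.5] j [-0.07  0.01  1.6  -0.    1.53  0.  ] F [-0.4 -0.6  0.6] open 39.9 grip 0.0
```

Fine sieve landed within 0.4 mm of the pan. Next, over to the medium sieve.

Emit:
servo_tool --targets '[[0.14, [-3.5, 0, 0.4], [0, 0, 0.01]], [0.14, [-7.5, 0, 1], [0, 0, 0.03]], [0.14, [-11.5, 0, 2], [0, 0, 0.05]], [0.14, [-15.5, 0, 3], [0, 0, 0.07]], [0.14, [-19.5, 0, 4], [0, 0, 0.08]], [0.14, [-23.5, 0, 5], [0, 0, 0.1]], [0.14, [-27.5, 0, 6], [0, 0, 0.12]], [0.14, [-31.5, 0, 7], [0, 0, 0.135]], [0.14, [-35.5, 0, 8], [0, 0, 0.139]], [0.14, [-38, -0.07, 8.5], [0, 0, 0.139]], [0.14, [-38.9, -0.07, 8.55], [0, 0, 0.139]], [0.14, [-38.9, -0.07, 8.55], [0, 0, 0.139]], [0.14, [-38.9, -0.07, 8.55], [0, 0, 0.139]], [0.14, [-38.9, -0.07, 8.55], [0, 0, 0.139]], [0.14, [-38.9, -0.07, 8.55], [0, 0, 0.139]]]'

```text
clock: 20.45
tcp_pos: [530.8, -371.5, 328.0]
eef_rot: [-2.437, -1.982, -0.001]
contact_force: [0.7, 0.6, -0.4]
opening: 39.6
grip_force: 0.0
```

```bash
python3 wfit.py medium_sieve 530 -373.5 -0.207; python3 go.py 530 -373.5 26 -0.207
```

```text
[(0.91, array([323., 236.]))]
[ 5.31539e+02 -3.71750e+02 -2.06000e-01] 0.011 20.45
shift cm [-0.18 -0.05 13.54] turn [0.001 0.    0.002]
shift cm [-0.18 -0.05 13.54] turn [-0.00e+00  1.00e-03 -3.14e+00]
t 20.55 tcp [ 530.8 -371.8  328.4] j [-0.69  0.3   1.43  0.    1.41 -0.49] F [-0.1  0.5  1. ] open 39.8 grip 0.0
```

View pics/fit_medium_sieve.png

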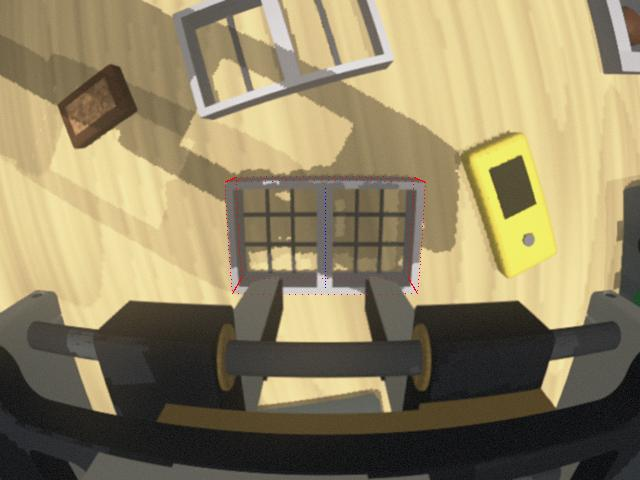

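Medium sieve (3×3 grid per bay) at (325,236), overlay fits; coarse visible at (285,45). Grasp.

Emit:
servo_tool --targets '[[0.14, [0.02, 0.07, 3], [0, 0, 0]], [0.14, [0.02, 0.07, 6], [0, 0, 0]], [0.14, [0.02, 0.07, 9], [0, 0, 0]], [0.14, [0.02, 0.07, 11.5], [0, 0, 0]], [0.14, [0.02, 0.07, 12.8], [0, 0, 0]], [0.14, [0.02, 0.07, 13.3], [0, 0, 0]], [0.14, [0.02, 0.07, 13.5], [0, 0, 0]], [0.14, [0.02, 0.07, 13.5], [0, 0, 0]], [1, [0.02, 0.07, 13.5], [0, 0, 0]], [1, [0.02, 0.07, 13.5], [0, 0, 0]], [1, [0.02, 0.07, 13.5], [0, 0, 0]], [1, [0.02, 0.07, 13.5], [0, 0, 0]], [1, [0.02, 0.07, 13.5], [0, 0, 0]]]'

```text
clock: 21.63
tcp_pos: [531.1, -373.3, 193.5]
eef_rot: [2.438, 1.979, 0.0]
contact_force: [-0.0, -0.1, 5.9]
opening: 11.7
grip_force: 40.0
```

```bash
python3 go.py 557.3 13.5 215 -0.067
```

```text
shift cm [ 38.38  -5.37 -18.87] turn [ 0.001  0.    -0.14 ]
shift cm [ 38.38  -5.37 -18.87] turn [ 1.000e-03 -1.000e-03  3.002e+00]
t 21.6333 tcp [ 531.1 -373.3  193.5] j [-0.69  0.44  1.52 -0.    1.18 -0.48] F [-0.  -0.1  5.9] open 11.7 grip 39.99807000160217
```

Emit:
servo_tool --targets '[[1, [0, 0, -0.3], [0, 0, 0]], [1, [0, 0, -1], [0, 0, 0]], [1, [0, 0, -2.5], [0, 0, 0]], [1, [0, 0, -5], [0, 0, 0]], [1, [0, 0, -8], [0, 0, 0]], [1, [0, 0, -11], [0, 0, 0]], [1, [0, 0, -14], [0, 0, 0]], [1, [1, -0.1, -17], [0, 0, -0.01]], [1, [3.5, -0.4, -18.6], [0, 0, -0.02]], [1, [7, -0.9, -18.8], [0, 0, -0.035]], [1, [10.5, -1.4, -18.8], [0, 0, -0.05]], [1, [14, -1.9, -18.8], [0, 0, -0.065]], [1, [18, -2.5, -18.8], [0, 0, -0.08]], [1, [22, -3.1, -18.8], [0, 0, -0.095]], [1, [26, -3.7, -18.8], [0, 0, -0.11]], [1, [30, -4.2, -18.8], [0, 0, -0.12]], [1, [34, -4.8, -18.8], [0, 0, -0.13]], [1, [37, -5.2, -18.8], [0, 0, -0.14]], [1, [38.3, -5.37, -18.8], [0, 0, -0.14]], [1, [38.3, -5.37, -18.8], [0, 0, -0.14]]]'

```text
clock: 23.3
tcp_pos: [556.9, 15.7, 382.1]
eef_rot: [2.29, 2.15, 0.002]
contact_force: [-0.3, -0.9, -3.5]
opening: 11.7
grip_force: 40.0
```

Emit:
servo_tool --targets '[[1, [0, 0, 0.5], [0, 0, 0]], [1, [0, 0, 1.5], [0, 0, 0]], [1, [0, 0, 2.5], [0, 0, 0]], [1, [0, 0, 2.9], [0, 0, 0]], [1, [0, 0, 3], [0, 0, 0]], [1, [0, 0, 3], [0, 0, 0]], [1, [0, 0, 3], [0, 0, 0]], [1, [0, 0, 3], [0, 0, 0]], [1, [0, 0, 3], [0, 0, 0]]]'

```text
clock: 24.05
tcp_pos: [557.3, 12.6, 351.4]
eef_rot: [2.294, 2.145, 0.001]
contact_force: [0.8, -0.6, -2.5]
opening: 11.6
grip_force: 40.0
```

```bash
python3 hand.py med 193.5 135.7
```

```text
t 24.05 tcp [557.28  12.64 351.42] yaw -0.0671 F [ 0.8 -0.6 -2.5] bottom 157.9
held [ 5.57654e+02  1.44990e+01 -6.80000e-02] 33 0.14
```

Emit:
servo_tool --targets '[[1, [-0.1, 0, 0.3], [0, 0, 0]], [1, [-0.18, -0.02, 0.7], [0, 0, 0]], [1, [-0.18, -0.02, 1.1], [0, 0, 0]], [1, [-0.18, -0.02, 1.5], [0, 0, 0]], [1, [-0.18, -0.02, 1.7], [0, 0, 0]], [1, [-0.18, -0.02, 1.75], [0, 0, 0]], [1, [-0.18, -0.02, 1.75], [0, 0, 0]], [1, [-0.18, -0.02, 1.75], [0, 0, 0]], [1, [-0.18, -0.02, 1.75], [0, 0, 0]]]'

```text
clock: 24.85
tcp_pos: [556.8, 11.0, 333.6]
eef_rot: [2.294, 2.146, 0.0]
contact_force: [-0.4, 0.1, -2.9]
opening: 11.7
grip_force: 40.0
```

```bash
python3 hand.py med2 193.5 135.7
```

```text
t 24.85 tcp [556.85  10.99 333.6 ] yaw -0.067 F [-0.4  0.1 -2.9] bottom 140.1
held [ 5.5732e+02  1.2898e+01 -6.9000e-02] 33 0.38
```

View pics/hand_med2.png

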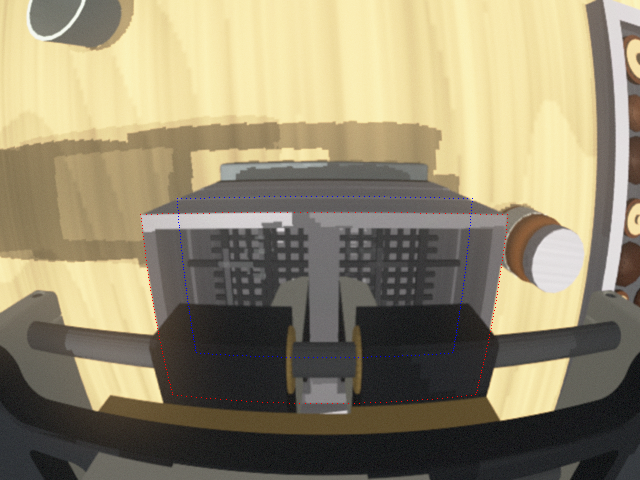

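Red outline on the held rim (142–507, row 214), stack outline in line behind it. Feel down the last 4.4 mm.

Emit:
servo_tool --targets '[[1, [0, 0, 0.05], [0, 0, 0]], [1, [0, 0, 0.1], [0, 0, 0]], [1, [0, 0, 0.15], [0, 0, 0]], [1, [0, 0, 0.2], [0, 0, 0]], [1, [0, 0, 0.25], [0, 0, 0]], [1, [0, 0, 0.3], [0, 0, 0]], [1, [0, 0, 0.34], [0, 0, 0]], [1, [0, 0, 0.34], [0, 0, 0]]]'

```text
clock: 25.57
tcp_pos: [556.7, 11.0, 329.8]
eef_rot: [-2.294, -2.146, 0.0]
contact_force: [-0.6, 0.3, -2.0]
opening: 11.9
grip_force: 40.0
```

Emit:
servo_tool --targets '[[1, [0, 0, 0.03], [0, 0, 0]], [1, [0, 0, 0.06], [0, 0, 0]], [1, [0, 0, 0.09], [0, 0, 0]], [1, [0, 0, 0.12], [0, 0, 0]], [1, [0, 0, 0.12], [0, 0, 0]]]'

```text
clock: 25.98
tcp_pos: [556.8, 11.0, 329.2]
eef_rot: [2.294, 2.146, 0.0]
contact_force: [-1.9, 0.2, 2.4]
opening: 12.0
grip_force: 40.0
```

Emit:
servo_tool --targets '[[1, [0, 0, 0], [0, 0, 0]], [0.14, [0, 0, 0], [0, 0, 0]], [0.14, [0, 0, 0], [0, 0, 0]], [0.14, [0, 0, 0], [0, 0, 0]], [0.14, [0, 0, 0], [0, 0, 0]], [0.14, [0, 0, -0.5], [0, 0, 0]], [0.14, [0, 0, -2], [0, 0, 0]], [0.14, [0, 0, -5], [0, 0, 0]], [0.14, [0, 0, -8.5], [0, 0, 0]], [0.14, [0, 0, -11], [0, 0, 0]], [0.14, [0, 0, -12], [0, 0, 0]], [0.14, [0, 0, -12], [0, 0, 0]]]'

```text
clock: 26.98
tcp_pos: [557.4, 10.9, 452.6]
eef_rot: [2.291, 2.143, 0.007]
contact_force: [0.9, 0.4, 1.0]
opening: 39.8
grip_force: 0.0
```

```bash
python3 wfit.py medium_sieve 557.2 13.3 -0.068 135.7; python3 go.py 531.5 -211 160 0.077
```

```text
[(0.6, array([320., 236.]))]
[ 5.5686e+02  1.2515e+01 -6.8000e-02] 0.007 26.9833
shift cm [-22.32  -1.02  12.09] turn [-0.001 -0.    -0.144]
shift cm [-22.32  -1.02  12.09] turn [-0.000e+00  1.000e-03  2.998e+00]
t 27.0833 tcp [556.7  11.  447.8] j [-0.07 -0.    1.55 -0.    1.6  -0.01] F [-0.8 -0.7  0.2] open 39.7 grip 0.0
```

Emit:
servo_tool --targets '[[0.14, [-3, -0.1, 0], [0, 0, -0.02]], [0.14, [-7, -0.3, 0], [0, 0, -0.04]], [0.14, [-11, -0.5, 0.5], [0, 0, -0.07]], [0.14, [-15, -0.7, 2], [0, 0, -0.09]], [0.14, [-18.5, -0.9, 4.5], [0, 0, -0.12]], [0.14, [-21, -1, 7.5], [0, 0, -0.14]], [0.14, [-22.3, -1.02, 10.5], [0, 0, -0.144]], [0.14, [-22.3, -1.02, 12.1], [0, 0, -0.144]], [0.14, [-22.3, -1.02, 12.1], [0, 0, -0.144]], [0.14, [-22.3, -1.02, 12.1], [0, 0, -0.144]], [0.14, [-22.3, -1.02, 12.1], [0, 0, -0.144]], [0.14, [-22.3, -1.02, 12.1], [0, 0, -0.144]]]'

```text
clock: 28.08
tcp_pos: [532.3, -210.4, 329.3]
eef_rot: [2.132, 2.305, 0.001]
contact_force: [-0.2, -0.1, -0.2]
opening: 40.1
grip_force: 0.0
```

```bash
python3 wfit.py coarse_sieve 531.5 -211 0.077; python3 go.py 531.5 -211 26 0.077
```

```text
[(0.6, array([318., 233.]))]
[ 5.30376e+02 -2.09712e+02  7.70000e-02] 0.012 28.0833
shift cm [-0.02 -0.12 13.65] turn [0.002 0.001 0.001]
shift cm [-0.02 -0.12 13.65] turn [-2.000e-03  4.000e-03 -3.141e+00]
t 28.1833 tcp [ 532.3 -210.5  329.5] j [-0.47  0.1   1.66 -0.    1.38 -0.54] F [ 0.5  0.1 -0.2] open 40.0 grip 0.0
```

View pics/fit_coarse_sieve.png

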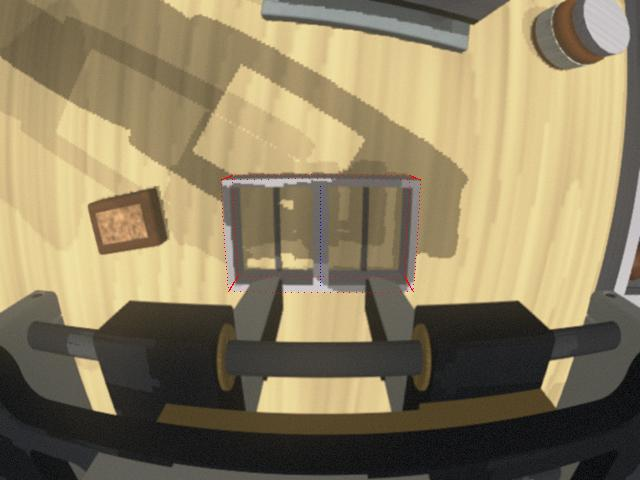

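Coarse sieve (one bar per bay) at (321,233), fits. Grasp.

Emit:
servo_tool --targets '[[0.14, [0.09, -0.18, 3], [0, 0, 0]], [0.14, [0.09, -0.18, 6], [0, 0, 0]], [0.14, [0.09, -0.18, 9], [0, 0, 0]], [0.14, [0.09, -0.18, 11.5], [0, 0, 0]], [0.14, [0.09, -0.18, 12.8], [0, 0, 0]], [0.14, [0.09, -0.18, 13.3], [0, 0, 0]], [0.14, [0.09, -0.18, 13.6], [0, 0, 0]], [0.14, [0.09, -0.18, 13.6], [0, 0, 0]], [1, [0.09, -0.18, 13.6], [0, 0, 0]], [1, [0.09, -0.18, 13.6], [0, 0, 0]], [1, [0.09, -0.18, 13.6], [0, 0, 0]], [1, [0.09, -0.18, 13.6], [0, 0, 0]], [1, [0.09, -0.18, 13.6], [0, 0, 0]]]'

```text
clock: 29.27
tcp_pos: [530.0, -210.2, 192.4]
eef_rot: [2.134, 2.305, 0.001]
contact_force: [-1.0, -0.9, 1.6]
opening: 11.5
grip_force: 40.0
```

```bash
python3 go.py 557.0 12 251 -0.067
```

```text
shift cm [ 21.93   4.42 -22.57] turn [0.001 0.    0.144]
shift cm [ 21.93   4.42 -22.57] turn [-1.000e-03  1.000e-03 -2.998e+00]
t 29.2667 tcp [ 530.  -210.2  192.4] j [-0.47  0.26  1.76  0.    1.13 -0.54] F [-1.  -0.9  1.6] open 11.5 grip 40.00599682331085
```

Emit:
servo_tool --targets '[[1, [0, 0, -0.3], [0, 0, 0]], [1, [0, 0, -1], [0, 0, 0]], [1, [0, 0, -2.5], [0, 0, 0]], [1, [0, 0, -5], [0, 0, 0]], [1, [0, 0, -8], [0, 0, 0]], [1, [0, 0, -11], [0, 0, 0]], [1, [0, 0, -14], [0, 0, 0]], [1, [0, 0, -17], [0, 0, 0]], [1, [0, 0, -20], [0, 0, 0]], [1, [0.5, 0.1, -22], [0, 0, 0.01]], [1, [2, 0.4, -22.5], [0, 0, 0.02]], [1, [5, 1, -22.5], [0, 0, 0.04]], [1, [8.5, 1.7, -22.5], [0, 0, 0.06]], [1, [12, 2.4, -22.5], [0, 0, 0.085]], [1, [15.5, 3.1, -22.5], [0, 0, 0.11]], [1, [18.5, 3.7, -22.5], [0, 0, 0.13]], [1, [20.8, 4.2, -22.5], [0, 0, 0.144]], [1, [21.8, 4.4, -22.5], [0, 0, 0.144]], [1, [21.9, 4.42, -22.5], [0, 0, 0.144]], [1, [21.9, 4.42, -22.5], [0, 0, 0.144]]]'

```text
clock: 30.93
tcp_pos: [556.8, 11.7, 416.7]
eef_rot: [2.293, 2.147, -0.001]
contact_force: [0.6, -0.1, -3.1]
opening: 11.6
grip_force: 40.0
```

Emit:
servo_tool --targets '[[1, [0, 0, 0.5], [0, 0, 0]], [1, [0, 0, 1.5], [0, 0, 0]], [1, [0, 0, 2.5], [0, 0, 0]], [1, [0, 0, 2.9], [0, 0, 0]], [1, [0, 0, 3], [0, 0, 0]], [1, [0, 0, 3], [0, 0, 0]], [1, [0, 0, 3], [0, 0, 0]], [1, [0, 0, 3], [0, 0, 0]], [1, [0, 0, 3], [0, 0, 0]]]'

```text
clock: 31.68
tcp_pos: [557.2, 11.7, 387.3]
eef_rot: [2.294, 2.145, 0.001]
contact_force: [-0.1, -0.2, -3.1]
opening: 11.8
grip_force: 40.0
```

```bash
python3 hand.py coarse 192.5 171.7
```

```text
t 31.6833 tcp [557.16  11.69 387.34] yaw -0.0669 F [-0.1 -0.2 -3.1] bottom 194.8
held [ 5.57541e+02  1.24330e+01 -6.80000e-02] 33 0.48
```

Emit:
servo_tool --targets '[[1, [0.02, -0.03, 0.3], [0, 0, 0]], [1, [0.02, -0.03, 0.7], [0, 0, 0]], [1, [0.02, -0.03, 1.1], [0, 0, 0]], [1, [0.02, -0.03, 1.5], [0, 0, 0]], [1, [0.02, -0.03, 1.75], [0, 0, 0]], [1, [0.02, -0.03, 1.85], [0, 0, 0]], [1, [0.02, -0.03, 1.85], [0, 0, 0]], [1, [0.02, -0.03, 1.85], [0, 0, 0]], [1, [0.02, -0.03, 1.85], [0, 0, 0]]]'

```text
clock: 32.48
tcp_pos: [556.8, 11.9, 368.5]
eef_rot: [2.294, 2.146, 0.0]
contact_force: [0.7, 0.3, -3.5]
opening: 11.7
grip_force: 40.0
```

```bash
python3 hand.py coarse2 192.5 171.7
```

```text
t 32.4833 tcp [556.79  11.9  368.45] yaw -0.067 F [ 0.7  0.3 -3.5] bottom 176.0
held [ 5.56958e+02  1.26610e+01 -6.80000e-02] 31 0.0
```

Emit:
servo_tool --targets '[[1, [0, 0, 0.05], [0, 0, 0]], [1, [0, 0, 0.1], [0, 0, 0]], [1, [0, 0, 0.15], [0, 0, 0]], [1, [0, 0, 0.2], [0, 0, 0]], [1, [0, 0, 0.25], [0, 0, 0]], [1, [0, 0, 0.3], [0, 0, 0]], [1, [0, 0, 0.34], [0, 0, 0]], [1, [0, 0, 0.34], [0, 0, 0]]]'

```text
clock: 33.2
tcp_pos: [556.7, 11.9, 364.7]
eef_rot: [-2.295, -2.146, 0.0]
contact_force: [0.6, 0.5, -2.9]
opening: 11.7
grip_force: 40.0
```

Emit:
servo_tool --targets '[[1, [0, 0, 0.03], [0, 0, 0]], [1, [0, 0, 0.06], [0, 0, 0]], [1, [0, 0, 0.09], [0, 0, 0]], [1, [0, 0, 0.12], [0, 0, 0]], [1, [0, 0, 0.12], [0, 0, 0]]]'

```text
clock: 33.62
tcp_pos: [556.7, 11.9, 364.1]
eef_rot: [2.294, 2.146, 0.0]
contact_force: [-2.8, 0.5, 2.2]
opening: 11.5
grip_force: 40.0
```

Contact felt. Release and retreat well clear.

Emit:
servo_tool --targets '[[1, [0, 0, 0], [0, 0, 0]], [0.14, [0, 0, 0], [0, 0, 0]], [0.14, [0, 0, 0], [0, 0, 0]], [0.14, [0, 0, 0], [0, 0, 0]], [0.14, [0, 0, 0], [0, 0, 0]], [0.14, [0, 0, -0.5], [0, 0, 0]], [0.14, [0, 0, -2], [0, 0, 0]], [0.14, [0, 0, -5], [0, 0, 0]], [0.14, [0, 0, -8.5], [0, 0, 0]], [0.14, [0, 0, -11], [0, 0, 0]], [0.14, [0, 0, -12], [0, 0, 0]], [0.14, [0, 0, -12], [0, 0, 0]]]'

```text
clock: 34.62
tcp_pos: [557.1, 11.9, 487.5]
eef_rot: [2.291, 2.143, 0.007]
contact_force: [0.9, -0.3, 0.6]
opening: 40.1
grip_force: 0.0
```

```bash
python3 wfit.py coarse_sieve 557.2 13.3 -0.068 171.7; python3 - <<'E'
from h import *
a=[]
for c,(x,y) in dict(scene=(336,215),side=(321,185)).items():
    s=snapshot(c); a.append(cv2.resize(s["pixels"][y-75:y+75,x-75:x+75,::-1],(400,400),interpolation=cv2.INTER_CUBIC))
cv2.imwrite("pics/end.png",np.hstack(a)); o=manip.observe(); print(o["clock"],np.round(o["tcp_pos"],1),o["opening"])
E
```

```text
[(0.88, array([321., 236.]))]
[ 5.56795e+02  1.22510e+01 -6.90000e-02] 0.012 34.6167
34.8167 [556.5  11.9 481.1] 39.41363366759093
```

View pics/end.png

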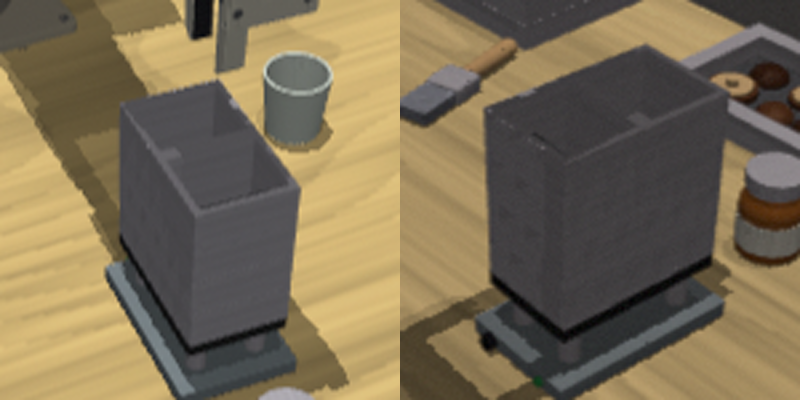

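The four-tray stack stands flush and square on the deck in both views, gripper clear. Hand in.

```bash
python3 -c "
from cell import manip
print(manip.close_job())"
```

```text
the job is handed in; nothing more can be done
None
```

The stack is built on the shaker deck in the order asked (pan, fine, medium, coarse), each piece within about 1 mm of the one below by camera fit and set down by feel; the deck top was at about 64 mm, and the job was handed in at about 35 s.

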